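Bring the bangle jig to the buffing wheel and hold the run dial at third speed

TASK

Push the sliding jig that carries the bangle along its rail until it clicks into the middle station, in front of the buffing wheel. Only then push the peg of the spring-return run dial round past its first two clicks to the third (the longest mark), not beyond, and finish while still holding it there with the fingers, because it springs back when let go. Leave the other things on the bench where they are.

Things in the scene. Friction and masses are not known exactly. Their poses are not given: they have to be found in the camera images.
- rail_unit: Fixed buffing station: grey rail base 100 (x) by 320 mm (y); on its +x side a dark motor (top 203 mm high) and cloth wheel, 150 mm diameter, centre at (145, 20, 135) mm in this frame. Origin: centre of the rail's underside on the bench; x across to the wheel, y along the rail the way the jig must go, z up. Brass marks on the -x edge at y -100, 20, 90 mm: start, middle (wheel), far station.
- jig (a joint): Jig's travel along the rail's +y (m): 0 start stop, 0.12 clicked into the middle station at the wheel, 0.19 far stop. Starts between 0 and 0.05. Friction about 1.5 N; getting into the click takes about 2 N more (felt from 14 mm before it), and so does leaving it; play in it is about 2 mm each way.
- jig_handle (a point): Top centre of the jig's handle, an upright round steel post 16 mm in diameter, from 42 to 102 mm above the bench, on the -x side of the jig's aluminium plate (110 by 80 mm); to be pushed or pinched. Centred 63 mm from it on the +x side is a wooden cone, 60 mm wide at its foot, top 102 mm above the bench, carrying the brass bangle. Axes as the rail's.
- wheel_station (a point): Fixed point where the top centre of the jig's handle is when the jig is clicked into the middle station at the wheel (rail axes).
- control_box: Fixed grey run control box, 190 x 190 x 64 mm; a round black dial 100 mm wide on top turns about its upright centre line. Origin: centre of its underside on the bench, on the dial's axis; z up. At dial value q the peg stands 60 mm from the axis at angle 3.742 - q rad (about +z, from the box's +x). Black marks outside the dial: rest 5 mm long, first, second, third click 8, 14, 22 mm.
- dial (a joint): Turn of the dial (rad), clockwise from above: 0 at rest, clicks (shallow notches) at 0.4, 0.8, 1.2, end stop 1.6; ridges between at 0.2, 0.6, 1.0, 1.4. A spring turns it back to 0 from anywhere when let go: the push needed at the peg is about 2.5 N at rest, 5.5 N at the third click, 1 to 2 N more at a ridge.
- dial_peg (a point): Top centre of the dial's upright steel peg, 16 mm in diameter, from 82 to 127 mm above the bench, 60 mm from the dial's axis; the part to push or pinch. A low hub 36 mm wide, top 92 mm above the bench, is on the dial's axis; nothing else stands near the peg.
- tin: Bystander: low round steel tin, 52 mm wide, 36 mm tall, between the rail and the control box. Origin: centre of its underside.
- compound_bar: Bystander: brown bar of polishing compound, 75 x 32 x 28 mm, lying near the robot. Origin: centre of its underside.
- brush: Bystander: bench brush, lying near the robot. Origin: on its underside.
- loose_bangle: Bystander: loose brass bangle lying flat, 68 mm wide, 12 mm high, beyond the rail and box. Origin: centre of its underside.
- mug: Bystander: white mug, 80 mm wide, 90 mm tall, at the back. Origin: centre of its underside.
- jar: Bystander: jar, 64 mm wide, 85 mm tall, at the back. Origin: centre of its underside.
- screwdriver: Bystander: screwdriver lying to the right of the control box. Origin: on its underside.

How it is judged:
On the way, in this order (a step that is already met when the one before it is completed fails the run):
1. the jig is clicked into the middle station while the dial is at rest (value of joint jig between 0.114 and 0.126 m and value of joint dial below 0.15 rad), for 0.3 s.
2. the dial has been pushed past the second click to the third (value of joint dial between 1.08 and 1.32 rad and value of joint jig between 0.114 and 0.126 m), for 0.3 s.
At the end, for the whole second after the job is handed in: The jig is in the middle station (travel 0.114 to 0.126 m) and the dial is held still in the third click (1.08 to 1.32 rad, under 0.1 rad/s) by the fingers pressing on its peg with more than 2 N, through the last second (all of step 2 and velocity of joint dial between -0.1 and 0.1 rad/s and contact force between dial and the fingers above 2 N); the arm keeps its last pose, push and grip.
It fails at once if the dial is turned past its first ridge while the jig is away from the middle station (value of joint dial above 0.3 rad and (value of joint jig below 0.112 m or value of joint jig above 0.128 m)).
It fails at once if a bystander is moved by more than 30 mm (distance of any of tin, compound_bar, brush, loose_bangle, mug, jar, screwdriver from where it was at the start of the episode above 0.03 m).
It also fails if it takes over 48 s, if anything falls off the work surface, if the arm or the gripper's body presses on something with over 40 N, if the wrist force passes 120 N, or if a joint passes its speed limit or range.

ROBOT

A 6-joint arm with a two-finger parallel gripper is mounted at the origin on the work surface. World frame = base frame: x ahead of the robot, y to its left, z up, the work surface at z = 0. Lengths are in m, angles in rad, forces in N, time in s.
With the tool pointing down it reaches from about 0.25 to 0.775 m from the base axis. Payload 8.9 kg.
Tool frame: the origin (TCP) lies between the finger pads; the fingertips stand 22 mm ahead of it and the grasp point (between the pads) lies 3 mm ahead of it; z points along the fingers, y is the line along which they close (so a half turn about z gives the same grasp; the last joint's range is limited). The gripper opens to 85 mm and grips with 20 to 120 N. Pads are 22 mm wide; open, the fingers measure 114 mm over their backs; the gripper's body (76 mm by 85 mm) begins 54 mm behind the grasp point. The pads swing forward as they close: fully open they stand 13 mm farther back than shut.
Start: joints at [-1.332, 0.291, -0.153, 1.127, 0, 1.431], TCP at [0.194, -0.488, 0.253] pointing down, gripper open.
Joint ranges: [-2.52, 2.52], [-0.91, 1.74], [-1.3, 1.37], [-1.96, 2.02], [-1.52, 1.47], [-3.14, 3.14]. Speed limits (rad/s): [2.22, 2.22, 2.79, 3.14, 3.14, 3.14].

INTERFACE

Orientations are given as a rotation vector (axis times angle).
In Python, from rig import sensors, vision, ticket, nets gives the robot as it stands. The module is installed in compiled form; this text tells all that it offers.
- The arm moves only by the tool move_arm, never from a script. Its argument "motion" is a list of rows, each a list of 7 numbers: the turn, a rotation vector about the tool's x, y, z in degrees, then the shift along the tool's x, y, z in mm, then the opening in per cent of the stroke, from 0 (shut) to 100 (fully open). A call has 1 to 20 rows; each row shifts and turns the commanded pose from where the row before left it, along the tool's axes as they then stand; what a row does not reach is not made up. A row lasts 1/8 s, in which the tool goes at most 62.5 mm and 10.7 degrees, less where a joint would pass 70% of its speed; a pose out of reach is approached as far as the arm can. A call with a gripper value outside its range is refused whole. The fingers move at their own pace and stop on an object; "grip_force" is the grip in N (left out, the last holds). Time passes only in rows, so rows that do not move let the fingers close. It gives the time, the measured TCP pose, the force, the opening and the grip force at its end, in the units of the state.
- sensors.get_obs(): the state, without advancing time (a new reading comes with each control period).
- vision.read_camera(name): name is "scene" or "top"; returns a dict with "color" (384x512x3 uint8, red, green, blue), "fovy" (degrees; the focal length in pixels is half the picture's height over the tangent of half this angle, whatever the lens; pixels are square), "cx", "cy" (the principal point, pixels), "dist_coeffs" ([k1, k2, p1, p2, k3] as OpenCV has them; the pictures are not rectified), "position" and "attitude" of the camera in the world. Camera axes: x right, y up, looking along -z (the intrinsics and any distortion apply to the point x, -y, -z); pixel columns grow to the right and rows downward; lengths in m; the calibration is good to about 2 mm. A picture is of the moment at which its call begins. There is no depth.
- ticket.close_job(): hands the job in; it is judged then, once.
Trained networks look in a picture, given as the dict that the camera call returned (one of the last four; its "shot" number tells which), for a name from the list of things; names that differ only in an ending like _2 or _b are one class to them, and where a whole thing is asked for, a point or a joint stands for the part that bears it (a point fixed in the world has none). Each returns a list of dicts, best first, with "p" (0 to 1); they miss things now and then, are a little off and sometimes report something else, mostly with a low value. They report only what shows in the picture. A call takes as long as a camera call.
- nets.boxes_of(label, picture): "point" ([column, row] in pixels, amid what is visible of it).
- nets.silhouettes(label, picture): "mask" (384x512 bool, what is visible of it) and "point" ([column, row] in pixels, amid what is visible of it).
The state is a dict: "t": time; "joint_positions": joint angles; "dq": joint speeds; "joint_torque": joint torques, N m; "ee_pos": TCP position; "tool_rot": TCP orientation; "force": force on the tool from outside, world axes, zero at the start; "moment": the same for the moment, N m; "opening": finger opening in m; "grasp_force": force on a finger pad.
Only numpy, scipy, OpenCV 4.12 (cv2) and the standard library are available. Lean on these libraries where they do the work, as an engineer would, in place of code of your own. Each camera call takes 0.05 s, during which the arm holds its last target. There are 200 camera calls.

## Working session

There is one attempt and no reset: what is moved stays moved. The work goes in short steps, Python scripts to look and compute and a tool call to move; the robot and the scene stay as the last step left them, time stands still between calls to the robot, and variables do not carry over. Pictures are saved under pics/ and viewed, at most 10 in all, crops included, and the job is handed in when it is done.

Besides the shell and the picture viewer there is one more tool, called after "Request:" as name([rows], argument=value, ...), one row to a line, values as JSON. move_arm: Moves the arm, as the interface text tells. Its arguments: {"type":"object","properties":{"motion":{"type":"array","items":{"type":"array","items":{"type":"number"}}},"grip_force":{"type":"number"}},"required":["motion"]}

```bash
mkdir -p pics; cat > h.py <<'E'
import numpy as np, cv2
from scipy.spatial.transform import Rotation as R
from rig import sensors, vision, ticket, nets
def rot(c):
    a=np.array(c["attitude"],float)
    if a.shape==(3,3): return a
    return R.from_rotvec(a).as_matrix() if a.size==3 else None
def K(c):
    f=192/np.tan(np.radians(c["fovy"])/2); return np.array([[f,0,c["cx"]],[0,f,c["cy"]],[0,0,1.]])
def ray(c,p):
    u=cv2.undistortPoints(np.array([[p]],float),K(c),np.array(c["dist_coeffs"],float))[0,0]
    d=rot(c)@np.array([u[0],-u[1],-1]); return np.array(c["position"]),d/np.linalg.norm(d)
def atz(c,p,z):
    o,d=ray(c,p); return o+d*(z-o[2])/d[2]
def tri(c1,p1,c2,p2):
    o,d=ray(c1,p1);q,e=ray(c2,p2)
    s=np.linalg.lstsq(np.c_[d,-e],q-o,rcond=None)[0]
    a,b=o+d*s[0],q+e*s[1]; return (a+b)/2,np.linalg.norm(a-b)
def proj(c,P):
    X=(np.atleast_2d(P)-c["position"])@rot(c)*[1,-1,-1]
    return cv2.projectPoints(X,np.zeros(3),np.zeros(3),K(c),np.array(c["dist_coeffs"],float))[0][:,0]
E
python3 - <<'E'
from h import *
np.set_printoptions(precision=4,suppress=True)
o=sensors.get_obs();print({k:np.round(v,3) for k,v in o.items()})
C={n:vision.read_camera(n) for n in("scene","top")}
for n,c in C.items():
    cv2.imwrite(f"pics/{n}0.png",c["color"][:,:,::-1]); print(n,c["position"],c["attitude"],c["fovy"],c["cx"],c["cy"],c["dist_coeffs"])
    for l in("jig_handle","dial_peg","dial","jig","rail_unit","control_box","tin"):
        print(l,[(np.round(r["point"],1).tolist(),round(r["p"],2)) for r in nets.boxes_of(l,c)[:2]])
E
```

```text
{'t': np.float64(0.0), 'joint_positions': array([-1.332,  0.291, -0.154,  1.127, -0.   ,  1.432]), 'dq': array([ 0.001,  0.   ,  0.001, -0.002,  0.   ,  0.001]), 'joint_torque': array([ -0.002, -53.713,  33.138,   0.016,  -0.   ,  -0.   ]), 'ee_pos': array([ 0.194, -0.488,  0.253]), 'tool_rot': array([-3.084, -0.59 ,  0.   ]), 'force': array([-0.736, -0.435, -0.043]), 'moment': array([ 0.06 ,  0.011, -0.044]), 'grasp_force': np.float64(0.0), 'opening': np.float64(0.085)}
scene [ 1.368  -0.6902  0.8238] [0.8536 0.4737 0.8858] 48.7140564458838 253.05423993115068 186.2279925653063 [-0.0399  0.      0.      0.      0.    ]
jig_handle [([327.2, 169.2], 0.65)]
dial_peg [([216.2, 212.0], 0.95)]
dial [([218.1, 210.8], 0.71)]
jig [([325.9, 170.8], 0.6)]
rail_unit [([397.8, 158.4], 0.88), ([245.1, 173.9], 0.31)]
control_box [([219.3, 224.6], 0.96), ([240.1, 270.1], 0.17)]
tin [([264.3, 200.7], 0.7), ([220.2, 226.3], 0.7)]
top [ 0.3336 -0.1614  1.1377] [ 0.1817 -0.1641 -1.4138] 52.71734000599005 255.35622987465987 191.11404836449736 [-0.0354  0.      0.      0.      0.    ]
jig_handle [([158.9, 187.6], 0.76), ([129.6, 265.6], 0.51)]
dial_peg [([303.9, 203.4], 0.56)]
dial [([305.3, 203.7], 0.95)]
jig [([160.4, 189.9], 0.85)]
rail_unit [([93.5, 149.7], 0.94), ([209.4, 266.0], 0.69)]
control_box [([299.6, 205.1], 0.6)]
tin [([239.7, 212.5], 0.65), ([398.1, 225.3], 0.28)]
```

View pics/scene0.png

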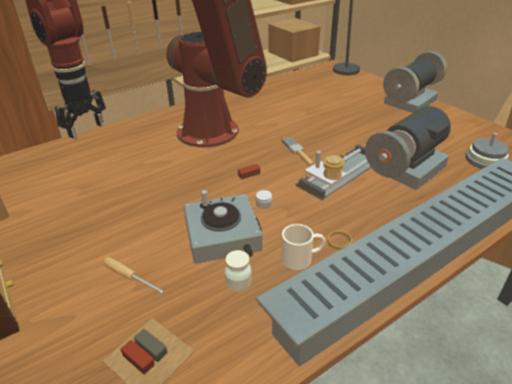

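View pics/top0.png

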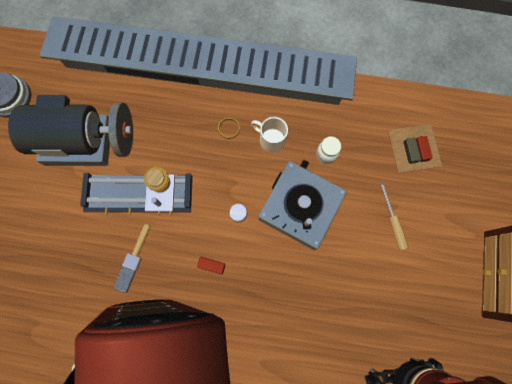

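The scene shows the rail near (340,170) with the handle at about (319,157) and the dial peg at (204,197). In the top view the jig handle is near (157,202), the peg near (308,223) and the tin at (238,212). I'll take zoomed crops for exact pixels.

```bash
python3 - <<'E'
import cv2,numpy as np
s=cv2.imread("pics/scene0.png");t=cv2.imread("pics/top0.png")
def cr(i,x,y,w,h,k=5): return cv2.resize(i[y:y+h,x:x+w],None,fx=k,fy=k,interpolation=cv2.INTER_CUBIC)
a=np.hstack([cr(s,185,180,80,60),cr(s,295,140,80,60)])
b=np.hstack([cr(t,265,165,80,60),cr(t,120,160,80,60)])
cv2.imwrite("pics/z0.png",np.vstack([a,b]))
E
```

```text
(no output)
```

View pics/z0.png

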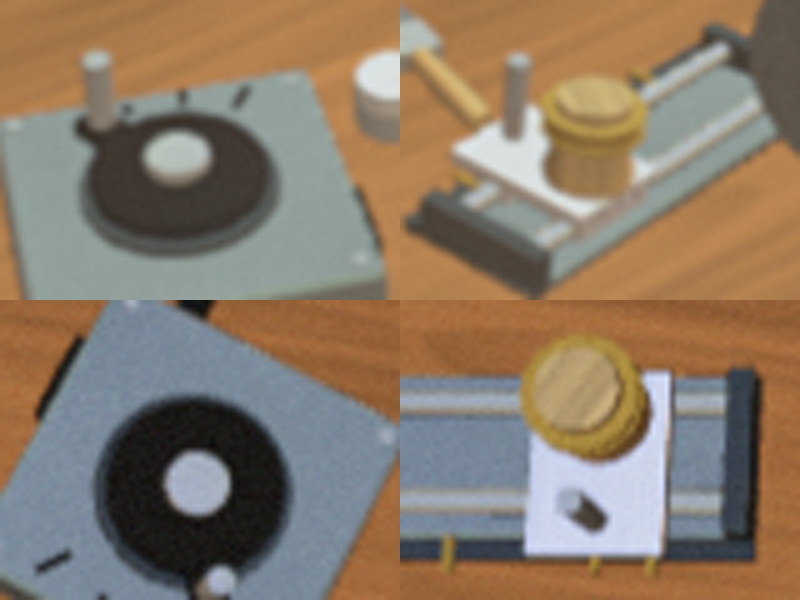

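```bash
python3 - <<'E'
from h import *
np.set_printoptions(precision=4,suppress=True)
s=vision.read_camera("scene");t=vision.read_camera("top")
P={}
for n,a,b in(("peg",(204.4,191.4),(309.4,221)),("hub",(220.6,210),(304.6,201.6)),("handle",(318.4,151.6),(154.4,200))):
    P[n],e=tri(s,a,t,b); print(n,P[n],e)
print("hub@.092",atz(t,(304.6,201.6),.092),"peg@.127",atz(t,(309.4,221),.127),"handle@.102",atz(t,(154.4,200),.102))
print("cone top",atz(t,(155,177),.102))
m=[atz(t,p,.02) for p in((170,212),(158.8,212),(129.4,211))];print("marks",m)
for x in [(197,207),(190,187),(92,174+0)]: print(atz(t,x,.03))
print("tin",atz(t,(238,212),.036),atz(t,(398,225),.02), "brush",atz(t,(147,226),.02),atz(t,(122,290),.02),"bar",atz(t,(211,265),.02))
# third mark
print("mark3",atz(t,(265+54/5,165+262/5),.064),"mark2",atz(t,(265+102/5,165+298/5),.064))
E
```

```text
peg [ 0.5058 -0.2841  0.1236] 0.003195288006885962
hub [ 0.5636 -0.269   0.0881] 0.0030296349521273733
handle [0.5036 0.139  0.0979] 0.0016465223701743656
hub@.092 [ 0.562  -0.2699  0.092 ] peg@.127 [ 0.5046 -0.2851  0.127 ] handle@.102 [0.5025 0.1371 0.102 ]
cone top [0.5664 0.1489 0.102 ]
marks [array([0.4877, 0.1081, 0.02  ]), array([0.4827, 0.1406, 0.02  ]), array([0.4725, 0.2267, 0.02  ])]
[0.5126 0.031  0.03  ]
[0.5683 0.0622 0.03  ]
[0.5634 0.3586 0.03  ]
tin [ 0.5151 -0.0895  0.036 ] [ 0.5496 -0.5564  0.02  ] brush [0.4371 0.1662 0.02  ] [0.2492 0.1984 0.02  ] bar [ 0.3556 -0.037   0.02  ]
mark3 [ 0.5112 -0.1984  0.064 ] mark2 [ 0.4951 -0.2277  0.064 ]
```

The crops give the peg at (0.505,-0.2845), the dial axis at (0.563,-0.270) and the handle at (0.503,0.138). Radius (60 mm), heights and mark spacing all fit the text. Next I'll plan the approach.

```bash
cat >> h.py <<'E'
def yaw(Rm): return np.arctan2(Rm[1,0],Rm[0,0])
def plan(p,y1,n,op,o=None):
    """n rows: straight line, even yaw (turn applied after shift in each row)"""
    o=o or sensors.get_obs(); p0=np.array(o["ee_pos"]);y0=yaw(R.from_rotvec(o["tool_rot"]).as_matrix())
    y1=y0+(y1-y0)
    d=(np.array(p)-p0)*1000/n
    for i in range(n):
        a=y0+(y1-y0)*i/n; c,s=np.cos(a),np.sin(a)
        print([0,0,round(-np.degrees(y1-y0)/n,1),round(c*d[0]+s*d[1],1),round(s*d[0]-c*d[1],1),round(-d[2],1),op])
E
python3 -c "
from h import *
plan((.503,.138,.25),3.284,18,60)"
```

```text
[0, 0, np.float64(-9.3), np.float64(28.8), np.float64(-26.0), np.float64(0.2), 60]
[0, 0, np.float64(-9.3), np.float64(32.6), np.float64(-21.0), np.float64(0.2), 60]
[0, 0, np.float64(-9.3), np.float64(35.6), np.float64(-15.5), np.float64(0.2), 60]
[0, 0, np.float64(-9.3), np.float64(37.6), np.float64(-9.6), np.float64(0.2), 60]
[0, 0, np.float64(-9.3), np.float64(38.6), np.float64(-3.4), np.float64(0.2), 60]
[0, 0, np.float64(-9.3), np.float64(38.7), np.float64(2.8), np.float64(0.2), 60]
[0, 0, np.float64(-9.3), np.float64(37.7), np.float64(9.0), np.float64(0.2), 60]
[0, 0, np.float64(-9.3), np.float64(35.8), np.float64(15.0), np.float64(0.2), 60]
[0, 0, np.float64(-9.3), np.float64(32.9), np.float64(20.5), np.float64(0.2), 60]
[0, 0, np.float64(-9.3), np.float64(29.2), np.float64(25.6), np.float64(0.2), 60]
[0, 0, np.float64(-9.3), np.float64(24.7), np.float64(29.9), np.float64(0.2), 60]
[0, 0, np.float64(-9.3), np.float64(19.6), np.float64(33.5), np.float64(0.2), 60]
[0, 0, np.float64(-9.3), np.float64(13.9), np.float64(36.2), np.float64(0.2), 60]
[0, 0, np.float64(-9.3), np.float64(7.9), np.float64(38.0), np.float64(0.2), 60]
[0, 0, np.float64(-9.3), np.float64(1.7), np.float64(38.8), np.float64(0.2), 60]
[0, 0, np.float64(-9.3), np.float64(-4.5), np.float64(38.5), np.float64(0.2), 60]
[0, 0, np.float64(-9.3), np.float64(-10.7), np.float64(37.3), np.float64(0.2), 60]
[0, 0, np.float64(-9.3), np.float64(-16.5), np.float64(35.1), np.float64(0.2), 60]
```

Request:
move_arm([
  [0,0,-9.3,29,-26,0,60],
  [0,0,-9.3,33,-21,0,60],
  [0,0,-9.3,36,-15.5,0,60],
  [0,0,-9.3,38,-9.5,0,60],
  [0,0,-9.3,39,-3.5,0,60],
  [0,0,-9.3,39,3,0,60],
  [0,0,-9.3,38,9,0,60],
  [0,0,-9.3,36,15,0,60],
  [0,0,-9.3,33,20.5,0,60],
  [0,0,-9.3,29,25.5,0,60],
  [0,0,-9.3,25,30,0,60],
  [0,0,-9.3,20,33.5,0,60],
  [0,0,-9.3,14,36,0,60],
  [0,0,-9.3,8,38,0,60],
  [0,0,-9.3,1.5,39,0,60],
  [0,0,-9.3,-4.5,38.5,0,60],
  [0,0,-9.3,-10.5,37,0,60],
  [0,0,-9.3,-16.5,35,0,60],
  [0,0,0,0,0,0,60],
  [0,0,0,0,0,0,60],
])

```text
t: 3.4
ee_pos: [0.4992, 0.1422, 0.2531]
tool_rot: [0.246, -3.131, 0.0]
force: [-0.4, 0.2, -0.1]
opening: 0.051
grasp_force: 0.0
```

```bash
python3 -c "
from h import *
o=sensors.get_obs();print(o['t'],o['ee_pos'],o['tool_rot'],o['joint_positions'])
plan((.503,.138,.083),yaw(R.from_rotvec(o['tool_rot']).as_matrix())%6.283*0+(.143-3.1416),1,60)"
```

```text
3.4 [0.49924916 0.14218312 0.25312382] [ 2.46191262e-01 -3.13132464e+00  4.74926703e-04] [ 1.36704357e-01  2.80123586e-01 -1.68526039e-01  1.12276813e+00
 -2.66684212e-04 -2.02169218e-02]
[0, 0, np.float64(0.8), np.float64(-3.1), np.float64(-4.7), np.float64(170.1), 60]
```

Request:
move_arm([
  [0,0,1,-3,-5,30,60],
  [0,0,0,0,0,40,60],
  [0,0,0,0,0,40,60],
  [0,0,0,0,0,35,60],
  [0,0,0,0,0,20,60],
  [0,0,0,0,0,5,60],
  [0,0,0,0,0,0,60],
])

```text
t: 4.28
ee_pos: [0.5035, 0.1374, 0.0838]
tool_rot: [-0.218, 3.134, -0.0]
force: [0.1, -0.0, -0.5]
opening: 0.0512
grasp_force: 0.0
```

```bash
python3 - <<'E'
from h import *
s=vision.read_camera("scene");t=vision.read_camera("top")
def cr(i,x,y,w,h,k=5): return cv2.resize(i["color"][y:y+h,x:x+w,::-1],None,fx=k,fy=k,interpolation=cv2.INTER_CUBIC)
cv2.imwrite("pics/a1.png",np.hstack([cr(s,285,120,80,80),cr(t,110,150,80,80)]))
E
```

```text
(no output)
```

View pics/a1.png

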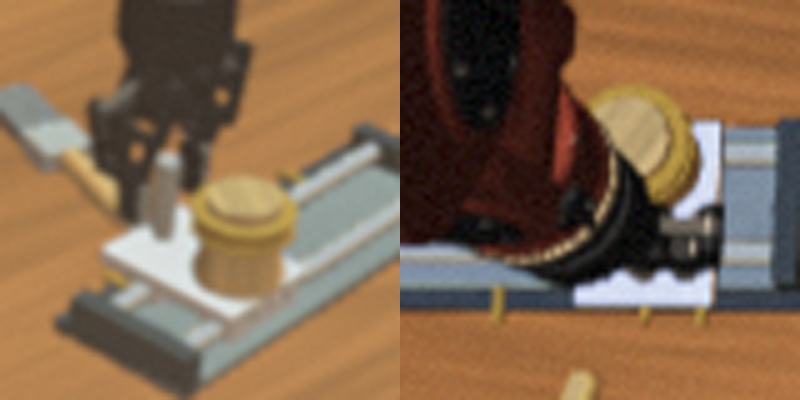

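The handle (scene crop, 165,190) stands between the open fingers. Closing.

Request:
move_arm([
  [0,0,0,0,0,0,0],
  [0,0,0,0,0,0,0],
  [0,0,0,0,0,0,0],
  [0,0,0,0,0,0,0],
  [0,0,0,0,0,0,0],
  [0,0,0,0,0,0,0],
], grip_force=30)

```text
t: 5.12
ee_pos: [0.5037, 0.138, 0.0839]
tool_rot: [-0.22, 3.133, 0.0]
force: [-1.6, 0.2, 5.8]
opening: 0.0148
grasp_force: 29.2
```

Request:
move_arm([
  [0,0,0,0,5,0,0],
  [0,0,0,0,10,0,0],
  [0,0,0,0,10,0,0],
  [0,0,0,0,10,0,0],
  [0,0,0,0,10,0,0],
  [0,0,0,0,10,0,0],
  [0,0,0,0,10,0,0],
  [0,0,0,0,5,0,0],
  [0,0,0,0,0,0,0],
  [0,0,0,0,0,0,0],
])

```text
t: 6.38
ee_pos: [0.4935, 0.2077, 0.0839]
tool_rot: [-0.221, 3.134, 0.001]
force: [-2.6, 1.5, 6.5]
opening: 0.0149
grasp_force: 29.4
```

```bash
python3 - <<'E'
from h import *
t=vision.read_camera("top");s=vision.read_camera("scene")
def cr(i,x,y,w,h,k=5): return cv2.resize(i["color"][y:y+h,x:x+w,::-1],None,fx=k,fy=k,interpolation=cv2.INTER_CUBIC)
cv2.imwrite("pics/a2.png",np.hstack([cr(s,300,110,80,80),cr(t,100,155,80,80)]))
E
```

```text
(no output)
```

View pics/a2.png

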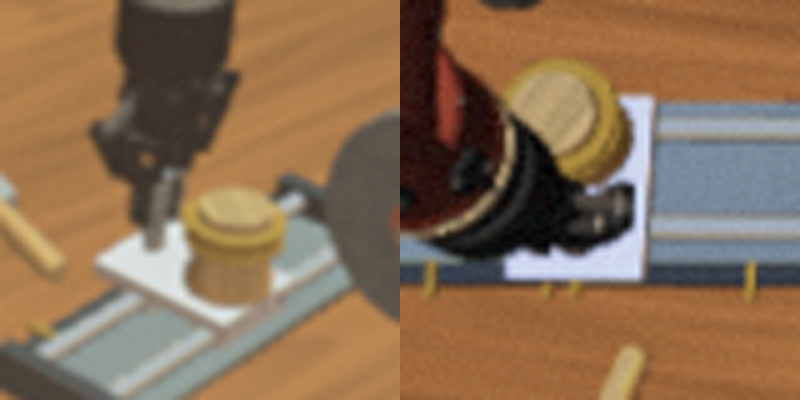

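The pointer (top crop 577,288) is still about 6 px, or 18–22 mm, short of the middle mark (547,290). I'll advance in steps and watch the force.

Request:
move_arm([
  [0,0,0,0,5,0,0],
  [0,0,0,0,5,0,0],
  [0,0,0,0,2,0,0],
  [0,0,0,0,0,0,0],
])

```text
t: 6.98
ee_pos: [0.4918, 0.219, 0.0839]
tool_rot: [-0.221, 3.134, -0.001]
force: [-2.5, -1.4, 7.9]
opening: 0.0156
grasp_force: 29.5
```

Request:
move_arm([
  [0,0,0,0,3,0,0],
  [0,0,0,0,0,0,0],
])

```text
t: 7.22
ee_pos: [0.4914, 0.222, 0.0839]
tool_rot: [-0.22, 3.134, -0.001]
force: [-2.6, -1.2, 8.0]
opening: 0.0152
grasp_force: 29.5
```

Request:
move_arm([
  [0,0,0,0,3,0,0],
  [0,0,0,0,0,0,0],
])

```text
t: 7.48
ee_pos: [0.4909, 0.2252, 0.0839]
tool_rot: [-0.221, 3.134, 0.0]
force: [-2.6, -0.1, 7.7]
opening: 0.0151
grasp_force: 29.5
```

```bash
python3 - <<'E'
from h import *
t=vision.read_camera("top");s=vision.read_camera("scene")
def cr(i,x,y,w,h,k=8): return cv2.resize(i["color"][y:y+h,x:x+w,::-1],None,fx=k,fy=k,interpolation=cv2.INTER_CUBIC)
cv2.imwrite("pics/a3.png",cr(t,90,170,90,50))
E
```

```text
(no output)
```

View pics/a3.png

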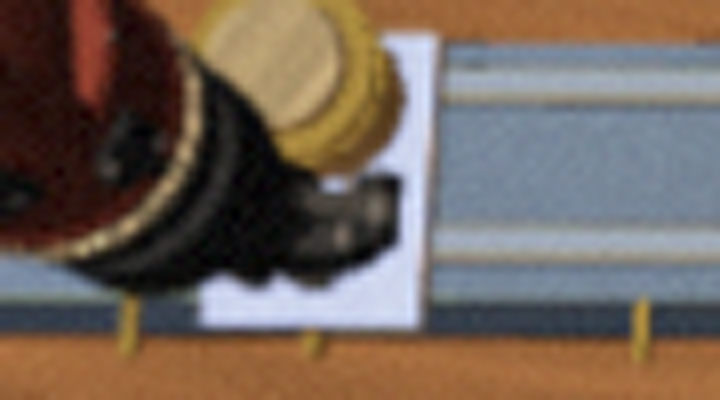

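```bash
python3 - <<'E'
from h import *
t=vision.read_camera("top")
f=lambda x,y:(90+(x+.5)/8-.5,170+(y+.5)/8-.5)
u=np.array([-.14,.99])
a,b=[atz(t,f(*p),.042)[:2] for p in((200,326),(420,326))]
print(a,b,np.linalg.norm(a-b),"plate",(a+b)/2@u)
for z in(.015,.02,.03):
  m=[atz(t,f(*p),z)[:2] for p in((130,328),(313,345),(641,330))]
  print(z,[q@u for q in m],m[1]-m[2])
E
```

```text
[0.46525537 0.26194776] [0.47730122 0.18335868] 0.07950689062805084 plate 0.15444772927140057
0.015 [np.float64(0.2299901505718048), np.float64(0.1616139357968829), np.float64(0.04101423463743627)] [-0.02379221  0.11845333]
0.02 [np.float64(0.22804600347884926), np.float64(0.15997431333903706), np.float64(0.039911722636944695)] [-0.02368625  0.11792577]
0.03 [np.float64(0.22415770929293855), np.float64(0.1566950684233454), np.float64(0.037706698635961544)] [-0.02347432  0.11687067]
```

Request:
move_arm([
  [0,0,0,0,2,0,0],
  [0,0,0,0,0,0,0],
])

```text
t: 7.88
ee_pos: [0.4906, 0.2273, 0.0839]
tool_rot: [-0.221, 3.134, 0.0]
force: [-3.7, 0.3, 7.5]
opening: 0.0152
grasp_force: 29.5
```

Request:
move_arm([
  [0,0,0,0,2,0,0],
  [0,0,0,0,0,0,0],
])

```text
t: 8.12
ee_pos: [0.4903, 0.2294, 0.0839]
tool_rot: [-0.221, 3.134, 0.001]
force: [-3.5, 0.5, 7.0]
opening: 0.0158
grasp_force: 29.5
```

Request:
move_arm([
  [0,0,0,0,1.5,0,0],
  [0,0,0,0,0,0,0],
])

```text
t: 8.38
ee_pos: [0.4901, 0.2306, 0.0839]
tool_rot: [-0.221, 3.134, -0.0]
force: [-3.5, -0.9, 8.1]
opening: 0.0153
grasp_force: 29.5
```

Request:
move_arm([
  [0,0,0,0,0,0,60],
  [0,0,0,0,0,0,60],
  [0,0,0,0,0,0,60],
  [0,0,0,0,0,0,60],
  [0,0,0,0,0,-20,60],
  [0,0,0,0,0,-40,60],
  [0,0,0,0,0,-40,60],
  [0,0,0,0,0,-40,60],
  [0,0,0,0,0,0,60],
])

```text
t: 9.5
ee_pos: [0.492, 0.2311, 0.2263]
tool_rot: [-0.22, 3.128, 0.002]
force: [0.3, 0.6, -0.5]
opening: 0.0514
grasp_force: 0.0
```

```bash
python3 - <<'E'
from h import *
o=sensors.get_obs();print(o["ee_pos"],yaw(R.from_rotvec(o["tool_rot"]).as_matrix()))
plan((.505,-.2845,.21),3.395-2*np.pi,10,60)
E
```

```text
[0.49199982 0.23105475 0.22631051] -3.001164861274933
[0, 0, np.float64(-0.6), np.float64(5.9), np.float64(-51.2), np.float64(1.6), 60]
[0, 0, np.float64(-0.6), np.float64(6.5), np.float64(-51.2), np.float64(1.6), 60]
[0, 0, np.float64(-0.6), np.float64(7.1), np.float64(-51.1), np.float64(1.6), 60]
[0, 0, np.float64(-0.6), np.float64(7.7), np.float64(-51.0), np.float64(1.6), 60]
[0, 0, np.float64(-0.6), np.float64(8.2), np.float64(-50.9), np.float64(1.6), 60]
[0, 0, np.float64(-0.6), np.float64(8.8), np.float64(-50.8), np.float64(1.6), 60]
[0, 0, np.float64(-0.6), np.float64(9.4), np.float64(-50.7), np.float64(1.6), 60]
[0, 0, np.float64(-0.6), np.float64(10.0), np.float64(-50.6), np.float64(1.6), 60]
[0, 0, np.float64(-0.6), np.float64(10.5), np.float64(-50.5), np.float64(1.6), 60]
[0, 0, np.float64(-0.6), np.float64(11.1), np.float64(-50.4), np.float64(1.6), 60]
```

Request:
move_arm([
  [0,0,-0.6,6,-51,1.5,60],
  [0,0,-0.6,6.5,-51,1.5,60],
  [0,0,-0.6,7,-51,1.5,60],
  [0,0,-0.6,7.5,-51,1.5,60],
  [0,0,-0.6,8,-51,1.5,60],
  [0,0,-0.6,9,-51,1.5,60],
  [0,0,-0.6,9.5,-51,1.5,60],
  [0,0,-0.6,10,-50.5,1.5,60],
  [0,0,-0.6,10.5,-50.5,1.5,60],
  [0,0,-0.6,11,-50.5,1.5,60],
  [0,0,0,0,0,0,60],
  [0,0,0,0,0,0,60],
])

```text
t: 11.0
ee_pos: [0.501, -0.2846, 0.2073]
tool_rot: [0.383, -3.117, -0.003]
force: [0.1, -0.2, 0.1]
opening: 0.051
grasp_force: 0.0
```

```bash
python3 - <<'E'
from h import *
t=vision.read_camera("top");s=vision.read_camera("scene")
def cr(i,x,y,w,h,k=8): return cv2.resize(i["color"][y:y+h,x:x+w,::-1],None,fx=k,fy=k,interpolation=cv2.INTER_CUBIC)
cv2.imwrite("pics/a4.png",np.hstack([cr(t,90,170,90,50)[:, 40:440],cr(s,165,160,50,50)]))
plan((.505,-.2845,.111),3.395-2*np.pi,1,60)
E
```

```text
[0, 0, np.float64(-0.4), np.float64(-3.3), np.float64(-1.4), np.float64(96.9), 60]
```

View pics/a4.png

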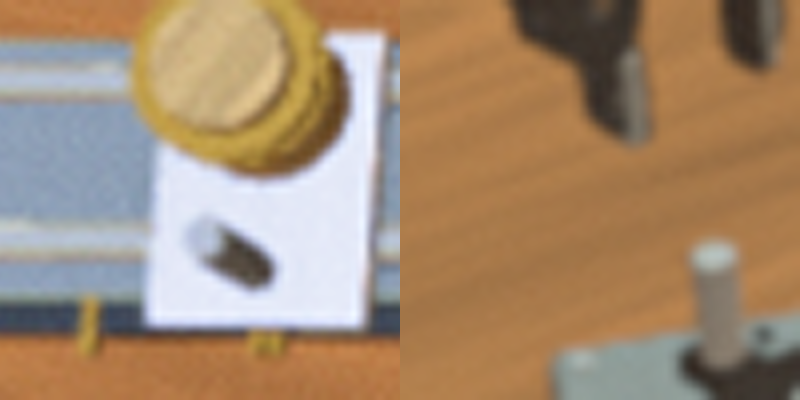

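The jig is in the middle station: plate centre 295 against the mark at 313, and that offset is the expected parallax. The peg (scene crop 715,255) is below the fingers. Descend and pinch.

Request:
move_arm([
  [0,0,0,3,-1,30,60],
  [0,0,0,0,0,35,60],
  [0,0,0,0,0,25,60],
  [0,0,0,0,0,6,60],
  [0,0,0,0,0,0,60],
])

```text
t: 11.72
ee_pos: [0.4992, -0.2863, 0.1128]
tool_rot: [-0.386, 3.118, -0.0]
force: [0.5, -0.9, 0.8]
opening: 0.0514
grasp_force: 0.0
```

```bash
python3 - <<'E'
from h import *
s=vision.read_camera("scene");t=vision.read_camera("top")
o=sensors.get_obs();print(o["ee_pos"],yaw(R.from_rotvec(o["tool_rot"]).as_matrix()))
def cr(i,x,y,w,h,k=5): return cv2.resize(i["color"][y:y+h,x:x+w,::-1],None,fx=k,fy=k,interpolation=cv2.INTER_CUBIC)
cv2.imwrite("pics/a5.png",np.hstack([cr(s,175,165,70,70),cr(t,270,170,70,70)]))
E
```

```text
[ 0.49964069 -0.28702142  0.11349979] -2.8959493190832495
```

View pics/a5.png

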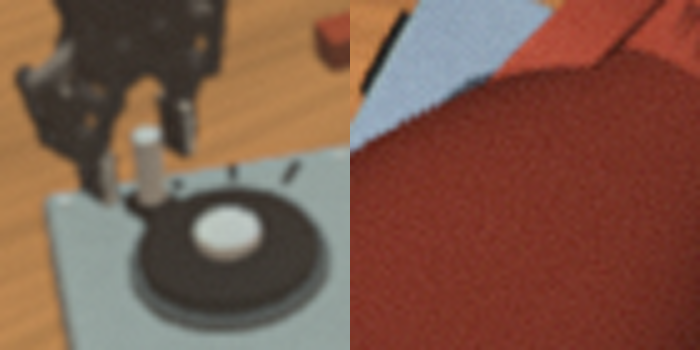

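Request:
move_arm([
  [0,0,0,-6,1,2,60],
  [0,0,0,0,0,0,0],
  [0,0,0,0,0,0,0],
  [0,0,0,0,0,0,0],
  [0,0,0,0,0,0,0],
  [0,0,0,0,0,0,0],
  [0,0,0,0,0,0,0],
], grip_force=35)

```text
t: 12.7
ee_pos: [0.5046, -0.2844, 0.1105]
tool_rot: [-0.384, 3.118, -0.0]
force: [0.2, 1.4, 5.1]
opening: 0.0151
grasp_force: 34.1
```

Request:
move_arm([
  [0,0,5,-0.2,5.2,0,0],
  [0,0,5,-0.2,5.2,0,0],
  [0,0,5,-0.2,5.2,0,0],
  [0,0,5,-0.2,5.2,0,0],
  [0,0,5,-0.2,5.2,0,0],
  [0,0,5,-0.2,5.2,0,0],
  [0,0,0,0,0,0,0],
  [0,0,0,0,0,0,0],
])

```text
t: 13.7
ee_pos: [0.5046, -0.2537, 0.1105]
tool_rot: [-0.435, -3.111, 0.001]
force: [-2.0, 1.5, 6.4]
opening: 0.0151
grasp_force: 34.3
```

```bash
python3 - <<'E'
from h import *
o=sensors.get_obs();p=o["ee_pos"];v=p[:2]-[.5628,-.2697];print(p,yaw(R.from_rotvec(o["tool_rot"]).as_matrix()),"r",np.hypot(*v),"q",3.395-np.arctan2(v[1],v[0])%6.2832,o["force"],o["moment"])
E
```

```text
[ 0.50463275 -0.2537171   0.11050238] 2.8634769163868823 r 0.0603231505150179 q 0.5215643306426276 [-1.98772213  1.4691589   6.42252676] [0.17926721 0.32781145 0.32381309]
```

Request:
move_arm([
  [0,0,5,-0.2,5.2,0,0],
  [0,0,5,-0.2,5.2,0,0],
  [0,0,5,-0.2,5.2,0,0],
  [0,0,5,-0.2,5.2,0,0],
  [0,0,5,-0.2,5.2,0,0],
  [0,0,5,-0.2,5.2,0,0],
  [0,0,5,-0.2,5.2,0,0],
  [0,0,3,0,3,0,0],
  [0,0,0,0,0,0,0],
  [0,0,0,0,0,0,0],
])

```text
t: 14.95
ee_pos: [0.5264, -0.2207, 0.1105]
tool_rot: [-1.423, -2.799, -0.002]
force: [-3.4, 5.8, 8.4]
opening: 0.015
grasp_force: 34.6
```

```bash
python3 - <<'E'
from h import *
o=sensors.get_obs();p=o["ee_pos"];v=p[:2]-[.5628,-.2697];print(p,yaw(R.from_rotvec(o["tool_rot"]).as_matrix()),"r",np.hypot(*v),"q",3.395-np.arctan2(v[1],v[0])%6.2832,o["force"],o["opening"],o["grasp_force"])
s=vision.read_camera("scene");t=vision.read_camera("top")
def cr(i,x,y,w,h,k=8): return cv2.resize(i["color"][y:y+h,x:x+w,::-1],None,fx=k,fy=k,interpolation=cv2.INTER_CUBIC)
cv2.imwrite("pics/a6.png",np.hstack([cr(s,180,170,50,50),cr(t,95,170,50,50)]))
E
```

```text
[ 0.52637117 -0.22068832  0.11045864] 2.2010261604652435 r 0.06106721145364725 q 1.1850246884741242 [-3.429121    5.76226194  8.41356695] 0.015038134894452385 34.61756944656372
```

View pics/a6.png

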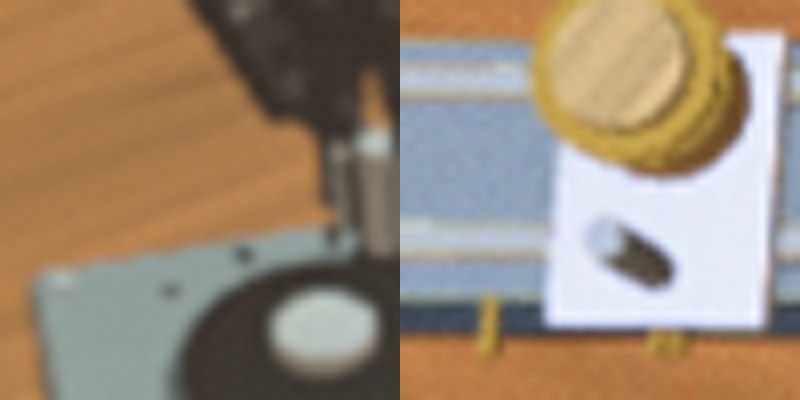

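Request:
move_arm([
  [0,0,0.5,0,0.8,0,0],
  [0,0,0,0,0,0,0],
  [0,0,0,0,0,0,0],
  [0,0,0,0,0,0,0],
  [0,0,0,0,0,0,0],
  [0,0,0,0,0,0,0],
  [0,0,0,0,0,0,0],
  [0,0,0,0,0,0,0],
])

```text
t: 16.05
ee_pos: [0.5269, -0.2203, 0.1105]
tool_rot: [-1.436, -2.793, -0.001]
force: [-3.9, 5.8, 8.0]
opening: 0.0148
grasp_force: 34.7
```

```bash
python3 - <<'E'
from h import *
o=sensors.get_obs();p=o["ee_pos"];v=p[:2]-[.5628,-.2697];print("q",3.395-np.arctan2(v[1],v[0])%6.2832,o["force"],o["opening"],o["grasp_force"],abs(o["dq"]).max())
print(ticket.close_job())
E
```

```text
q 1.1952163726691931 [-3.86659291  5.84394104  8.03713695] 0.014828321164887266 34.65125262737274 0.0019796678806360737
the job is handed in; nothing more can be done
None
```

The job is handed in, and no verdict came back: by the last picture the jig is in the middle station, and by arm pose the dial is at about 1.195 rad, still, with the fingers gripping its peg at about 35 N, 16 s into the 48 s.

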